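# Wedge the rocking kneading slab in a pottery studio

## Task

The plaster kneading slab rocks because the foot under its blue-marked corner is too short. With the fingertips, push the orange wedge along the table, thin end first, under that short foot until it is snug, then press down firmly on the blue mark (about 10 N) to feel that the slab no longer rocks, and leave it so, level and wedged. Do not grip, lift or carry anything, do not shove the slab out of its place, and leave the clay pot standing on it and the other things where they are.

Things in the scene. Friction and masses are not known exactly. Their poses are not given: they have to be found in the camera images.
- stand: Kneading slab: white plaster block on a brown board, 180 mm along x, 230 mm along y, top 100 mm and underside of the board 40 mm above the table; loose, about 3 kg. Origin on the table plane under its centre, z up. Four round feet, 36 mm in diameter, at x = +-65, y = +-90 mm; the one at (+65, +90) is 8 mm too short. It slides on the table only under about 20 N.
- short_foot (a point): Centre of the short foot's underside, 8 mm above the table while the slab stands level, as it does at first: it rests on the other three feet, kept so by the pot's weight. Pressed there with more than about 3 N it tips until this foot meets the table (0.075 rad).
- press_corner (a point): Centre of the blue square mark (34 mm) on top of the slab, straight above the short foot, 100 mm above the table. The marked corner's outer edges are 25 mm away.
- wedge: Loose orange wedge on the table, on the slab's +y side, thin end roughly towards the short foot: 100 mm long (x), 60 mm wide (y), 80 g. Origin at the centre of its underside. Its top slopes evenly from 3 mm at the thin end (+x) to 21 mm at the upright back face (-x). It slides under about 0.5 N.
- wedge_tip (a point): Middle of the wedge's thin end, on its underside. The wedge fills the 8 mm gap when this is about 10 mm past the foot's centre (28 mm past its outer rim).
- wedge_back (a point): Middle of the wedge's thick back face, 10 mm above the table: the place to push. When the wedge tightens the push rises steeply: 4 to 8 N is snug; much over 15 N begins to lift or shove the slab.
- pot: Grey unfired clay pot, a blunt cone 100 mm high and 80 mm wide at the foot, 0.45 kg, standing loose on the slab at the quarter opposite the blue mark; origin under its centre. It must stay standing where it is.
- water_cup: White ceramic cup, 68 mm wide, 85 mm high, on the table near the wedge, nearer the robot. Bystander; origin under its centre.
- glaze_jar: Blue jar with black cap, 52 mm wide, 70 mm high, on the table beyond the slab. Bystander.
- brush: Brush lying on the table beyond the slab. Bystander.
- bowl: Blue plastic bowl, 130 mm wide, 50 mm high, to the right. Bystander.
- rib: Flat wooden potter's rib, 100 x 50 x 6 mm, lying to the right. Bystander.
Not all that is in view belongs to the job. What is meant by the wedge is not yellow, and is the smaller of those in its own colour.

How it is judged:
By the outcome, as a careful person would: the job done as asked, in the order asked, and still so for the second after the job is handed in, with the robot touching nothing.
It also fails if it takes over 48 s, if anything falls off the work surface, if the arm or the gripper's body presses on something with over 40 N, if the wrist force passes 120 N, or if a joint passes its speed limit or range.

## Robot

A 6-joint arm with a two-finger parallel gripper is mounted at the origin on the work surface. World frame = base frame: x ahead of the robot, y to its left, z up, the work surface at z = 0. Lengths are in m, angles in rad, forces in N, time in s.
With the tool pointing down it reaches from about 0.3 to 0.875 m from the base axis. Payload 4.2 kg.
Tool frame: the origin (TCP) lies between the finger pads; the fingertips stand 25 mm ahead of it and the grasp point (between the pads) lies 6 mm ahead of it; z points along the fingers, y is the direction in which the jaws open and shut (so a half turn about z gives the same grasp; the last joint's range is limited). The gripper opens to 85 mm and grips with 20 to 120 N. Pads are 22 mm wide; open, the fingers measure 114 mm over their backs; the gripper's body (76 mm by 85 mm) begins 54 mm behind the grasp point. The pads swing forward as they close: fully open they stand 13 mm farther back than shut.
Start: joints at [-1.201, 0.32, 1.565, -0, 1.257, -0.02], TCP at [0.219, -0.532, 0.219] pointing down, gripper open.
Joint ranges: [-3.11, 3.11], [-0.84, 2.01], [0.21, 2.61], [-1.34, 4.49], [0.05, 2.63], [-2.56, 2.56]. Speed limits (rad/s): [2.57, 2.57, 3.14, 3.14, 3.14, 3.14].

## Interface

Orientations are given as a unit quaternion [x, y, z, w].
In Python, from rig import goto, move_l, move_joints, release, grasp, pause, inverse_kinematics, snapshot, Unreachable, sign_off, look_for, outline_of, landmark_of, get_t, get_joint_positions, get_joint_velocities, get_joint_torque, get_tcp_pos, get_tcp_rot, get_contact_force, get_wrist_torque, get_gripper_width gives the robot as it stands. Calls block until the motion is done:
- goto(position, orientation): joint-space move of the TCP to a pose.
- move_l(position, rotation=None, velocity=0.15): straight line of the TCP; rotation=None keeps the orientation; velocity is the mean speed in m/s.
- move_joints(angles): joint-space move.
- release() and grasp(grip_force=None): open the fingers fully, or close them until they stop; grip_force is the grip in N (None keeps the last).
- pause(seconds).
- inverse_kinematics(position, orientation): joint angles nearest the present ones, or None.
- snapshot(name): name is "scene" or "side" or "wrist"; returns a dict with "image" (420x560x3 uint8, blue, green, red), "vfov" (degrees; the focal length in pixels is half the picture's height over the tangent of half this angle, whatever the lens; pixels are square), "cx", "cy" (the principal point, pixels), "rvec" (rotation vector, rad) and "tvec" (3), from world to camera coordinates, as OpenCV has them; the wrist camera has in their place "hand_eye" (4x4, takes a point from camera to tool coordinates, whose origin is the TCP and whose axes are the flange's). Camera axes: x right, y down, z forward; pixel columns grow to the right and rows downward; lengths in m; the calibration is good to about 2 mm. The wrist camera is an equidistant fisheye: a pixel r from the principal point sees the ray r / f radians off the axis. A picture is of the moment at which its call begins: read the wrist's pose just before it. There is no depth.
A pose or a line that the arm cannot do raises Unreachable and nothing moves.
- sign_off(): hands the job in, once; it reports no verdict.
Trained networks look in a picture, given as the dict that the camera call returned (one of the last four; its "shot" number tells which), for a name from the list of things; names that differ only in an ending like _2 or _b are one class to them, and where a whole thing is asked for, a point or a joint stands for the part that bears it (a point fixed in the world has none). Each returns a list of dicts, best first, with "conf" (0 to 1); they miss things now and then, are a little off and sometimes report something else, mostly with a low value. They report only what shows in the picture. A call takes as long as a camera call. They do not tell look-alikes from the thing itself.
- look_for(picture, name): "rect" ([left, top, right, bottom] in pixels, round what is visible of it).
- outline_of(picture, name): "pixels" (420x560 bool, what is visible of it) and "rect" ([left, top, right, bottom] in pixels, round what is visible of it).
- landmark_of(picture, name): "centre" ([column, row] in pixels: a listed point, or the origin of a listed thing).
Readings, each from a call of its own:
- get_t(): time.
- get_joint_positions(): joint angles.
- get_joint_velocities(): joint speeds.
- get_joint_torque(): joint torques, N m.
- get_tcp_pos(): TCP position.
- get_tcp_rot(): TCP orientation.
- get_contact_force(): force on the tool from outside, world axes, zero at the start.
- get_wrist_torque(): the same for the moment, N m.
- get_gripper_width(): opening from 0.0 (shut) to 1.0 (fully open).
Only numpy, scipy, OpenCV 4.12 (cv2) and the standard library are available. Lean on these libraries where they do the work, as an engineer would, in place of code of your own. Each camera call takes 0.05 s, during which the arm holds its last target.

## Working session

There is one attempt and no reset: what is moved stays moved. The work goes in short steps, each a Python script; the robot and the scene stay as the last script left them, time stands still between calls to the robot, and variables do not carry over. Pictures are saved under pics/ and viewed, and the job is handed in when it is done.

```bash
ls; mkdir -p pics; python3 - <<'E'
from rig import *
import cv2,pickle
S={}
for n in("scene","side"):
    s=snapshot(n);S[n]=s;cv2.imwrite(f"pics/{n}0.png",s["image"])
    print(n,s["vfov"],s["cx"],s["cy"],s["rvec"],s["tvec"])
    for k in("wedge","stand","pot","water_cup"):
        for d in look_for(s,k)[:3]: print(k,d["rect"],round(d["conf"],2))
    for k in("wedge_tip","wedge_back","press_corner","short_foot","wedge","stand","pot","water_cup"):
        for d in landmark_of(s,k)[:3]: print(k,d["centre"],round(d["conf"],2))
pickle.dump(S,open("s0.pkl","wb"))
print(get_t(),get_tcp_rot(),get_contact_force())
E
```

```text
pics
scene 52.04060723817838 284.2501805801559 208.35548553836674 [ 1.02426075  2.44381522 -1.04804853] [ 0.445847   -0.14670665  1.25421681]
wedge [335.7, 273.2, 388.9, 305.6] 0.92
wedge [258.3, 289.7, 314.3, 334.7] 0.79
stand [235.9, 167.0, 361.9, 260.1] 0.83
pot [275.2, 137.2, 307.8, 184.8] 0.64
water_cup [373.0, 205.2, 406.6, 252.6] 0.73
wedge_tip [337.2, 281.1] 0.84
wedge_tip [487.2, 283.2] 0.69
wedge_tip [263.4, 298.9] 0.6
wedge_back [303.1, 318.6] 0.79
wedge_back [439.3, 246.6] 0.7
wedge_back [385.5, 292.1] 0.63
press_corner [312.3, 227.3] 0.66
short_foot [309.4, 251.0] 0.69
wedge [284.0, 311.4] 0.91
wedge [458.1, 265.5] 0.87
wedge [358.9, 289.0] 0.66
stand [297.0, 223.2] 0.66
pot [247.8, 261.4] 0.7
pot [293.6, 178.8] 0.69
water_cup [382.6, 237.4] 0.58
side 49.21490215908062 276.50978137924943 202.1855249079493 [ 0.98872177 -2.16891807  1.33444844] [0.3016337  0.31620387 0.75089819]
wedge [191.6, 258.3, 236.9, 291.8] 0.75
wedge [176.1, 319.7, 264.9, 386.3] 0.61
wedge [182.6, 225.5, 227.1, 247.2] 0.6
stand [244.5, 185.9, 368.2, 278.8] 0.61
pot [318.3, 169.3, 352.0, 220.7] 0.61
water_cup [253.9, 260.8, 287.5, 312.7] 0.74
wedge_tip [218.0, 225.5] 0.87
wedge_tip [183.6, 371.9] 0.85
wedge_tip [223.1, 264.8] 0.75
wedge_back [197.8, 284.3] 0.94
wedge_back [186.5, 238.9] 0.9
wedge_back [254.9, 336.7] 0.61
press_corner [262.0, 217.5] 0.57
short_foot [258.9, 249.5] 0.76
wedge [203.1, 236.6] 0.75
wedge [217.5, 359.2] 0.67
wedge [216.3, 275.1] 0.58
stand [305.2, 247.1] 0.56
pot [333.4, 211.4] 0.84
water_cup [270.8, 298.8] 0.82
1.3 [9.81064176e-01 1.93682936e-01 6.51672361e-06 5.26953403e-05] [-0.04367725  0.78553523 -0.02079537]
```

View pics/scene0.png

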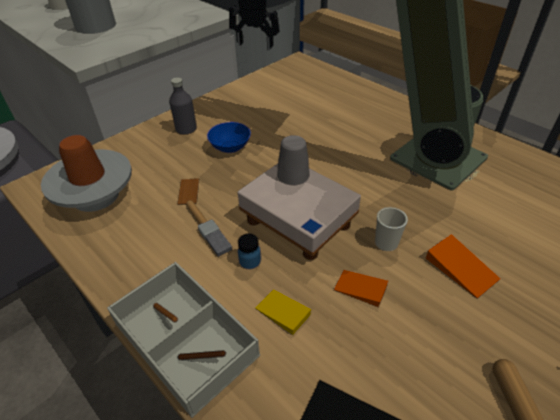

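View pics/side0.png

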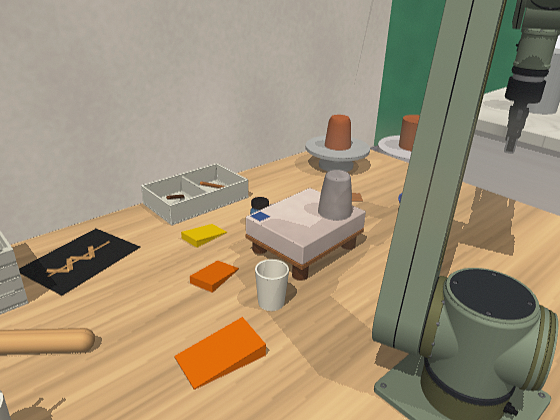

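Scene: the small orange wedge is at (362,287) and the large orange decoy at (463,265). The yellow one is at (284,311), and the blue mark at (312,226). Side view: the wedge is at (214,275) and the mark at (260,216). Next I triangulate and fit the poses.

```bash
cat > h.py <<'E'
import numpy as np,cv2,pickle
from scipy.optimize import least_squares
def K(s):
    f=s["image"].shape[0]/2/np.tan(np.radians(s["vfov"])/2)
    return np.array([[f,0,s["cx"]],[0,f,s["cy"]],[0,0,1.]])
def proj(s,P): return cv2.projectPoints(np.atleast_2d(P).astype(float),np.array(s["rvec"]),np.array(s["tvec"]),K(s),None)[0][:,0]
def ray(s,px):
    R=cv2.Rodrigues(np.array(s["rvec"]))[0];t=np.array(s["tvec"])
    return -R.T@t, R.T@np.linalg.inv(K(s))@np.array([px[0],px[1],1.])
def onz(s,px,z):
    o,d=ray(s,px);return o+d*(z-o[2])/d[2]
def hull(s,P):
    m=np.zeros(s["image"].shape[:2],np.uint8);p=cv2.convexHull((proj(s,P)*16).astype(np.int32));cv2.fillConvexPoly(m,p,255,cv2.LINE_8,4);return m>0
def wpts(x,y,a,L=.1,W=.06,h0=.003,h1=.021):
    P=np.array([[sx*L/2,sy*W/2,z] for sx in(1,-1) for sy in(1,-1) for z in((0,h0) if sx>0 else (0,h1))])
    c,s_=np.cos(a),np.sin(a);P[:,:2]=P[:,:2]@np.array([[c,s_],[-s_,c]]);return P+[x,y,0]
def spts(x,y,a):
    P=np.array([[sx*.09,sy*.115,z] for sx in(1,-1) for sy in(1,-1) for z in(.04,.1)])
    c,s_=np.cos(a),np.sin(a);P[:,:2]=P[:,:2]@np.array([[c,s_],[-s_,c]]);return P+[x,y,0]
def at(p,l):
    x,y,a=p;return np.array([x+np.cos(a)*l[0]-np.sin(a)*l[1],y+np.sin(a)*l[0]+np.cos(a)*l[1]])
def soft(m): return cv2.GaussianBlur(m.astype(np.float32),(0,0),1.5)
def fit(shots,masks,ptsf,p0,ignore=None):
    from scipy.optimize import minimize
    M=[soft(m) for m in masks]
    def c(p): return sum(((soft(hull(s,ptsf(*p)))-m)**2).sum() for s,m in zip(shots,M))
    p0=np.array(p0);sim=np.vstack([p0]+[p0+d for d in np.diag([.015,.015,.15])])
    r=minimize(c,p0,method="Nelder-Mead",options=dict(initial_simplex=sim,xatol=1e-4,fatol=.1));return r.x,r.fun
E
cat > a.py <<'E'
from h import *
S=pickle.load(open("s0.pkl","rb"));sc,sd=S["scene"],S["side"]
def om(s,c):
    h=cv2.cvtColor(s["image"],cv2.COLOR_BGR2HSV)
    m=((h[...,0]<13)&(h[...,1]>200)&(h[...,2]>120)).astype(np.uint8)
    n,l=cv2.connectedComponents(m);k=l[c[1],c[0]];print(k,(l==k).sum());return l==k
m=[om(sc,(362,287)),om(sd,(214,275))]
tip=onz(sc,(337.2,281.1),0);bk=onz(sc,(385.5,292.1),.01);print(tip,bk, onz(sd,(223.1,264.8),0),onz(sd,(197.8,284.3),.01))
a=np.arctan2(*(tip-bk)[1::-1])
w,f=fit([sc,sd],m,wpts,[*(tip+bk)[:2]/2,a]);print("wedge",w,f)
for i in(0,1): print(fit([[sc,sd][i]],[m[i]],wpts,w))
def bm(s,c):
    h=cv2.cvtColor(s["image"],cv2.COLOR_BGR2HSV)
    m=((abs(h[...,0].astype(int)-110)<15)&(h[...,1]>120)).astype(np.uint8)
    n,l,st,ce=cv2.connectedComponentsWithStats(m);k=l[c[1],c[0]];print(k,st[k],ce[k]);return l==k,ce[k]
for s,c in((sc,(312,226)),(sd,(260,217))):
    b,ce=bm(s,c);print("mark",onz(s,ce,.1), "sf",)
E
python3 a.py; python3 - <<'E'
import sys;sys.path.insert(0,'.')
from h import *
S=pickle.load(open("s0.pkl","rb"))
for n,r in(("scene",(225,130,425,310)),("side",(170,160,380,320))):
    i=S[n]["image"][r[1]:r[3],r[0]:r[2]];cv2.imwrite(f"pics/{n}0z.png",cv2.resize(i,None,fx=3.7,fy=3.7 if n=="side" else 3.3,interpolation=cv2.INTER_CUBIC)[:600,:800])
E
```

```text
0 234845
0 235144
[0.54290206 0.07419072 0.        ] [0.50005728 0.16945689 0.01      ] [0.54738375 0.08131501 0.        ] [0.51204651 0.17269736 0.01      ]
wedge [ 0.55055102  0.40145611 -2.29824068] 465440.5
(array([ 0.55043536,  0.401609  , -2.29784009]), np.float64(232176.828125))
(array([ 0.41889944,  0.50093766, -2.28562236]), np.float64(232105.6875))
84 [302 220  19  13 137] [311.16058394 225.91240876]
mark [ 0.53192439 -0.01687163  0.1       ] sf
16 [252 212  17   9  79] [259.73417722 215.65822785]
mark [ 0.53536758 -0.01831456  0.1       ] sf
```

```bash
python3 - <<'E'
from h import *
S=pickle.load(open("s0.pkl","rb"))
for n,c in(("scene",(362,287)),("side",(214,275))):
    print(cv2.cvtColor(S[n]["image"],cv2.COLOR_BGR2HSV)[c[1]-4:c[1]+5:4,c[0]-6:c[0]+7:6].reshape(-1,3).tolist())
E
```

```text
[[13, 255, 137], [13, 255, 139], [13, 255, 138], [13, 255, 138], [13, 255, 138], [13, 255, 138], [13, 255, 138], [13, 255, 139], [13, 255, 139]]
[[14, 243, 209], [13, 243, 208], [14, 243, 209], [13, 243, 208], [13, 243, 206], [14, 243, 209], [14, 243, 210], [14, 243, 209], [13, 242, 198]]
```

View pics/scene0z.png

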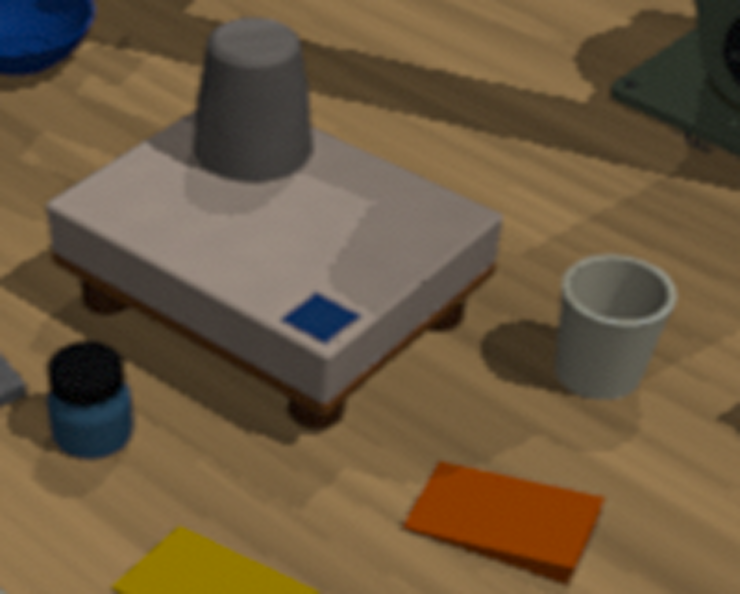

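View pics/side0z.png

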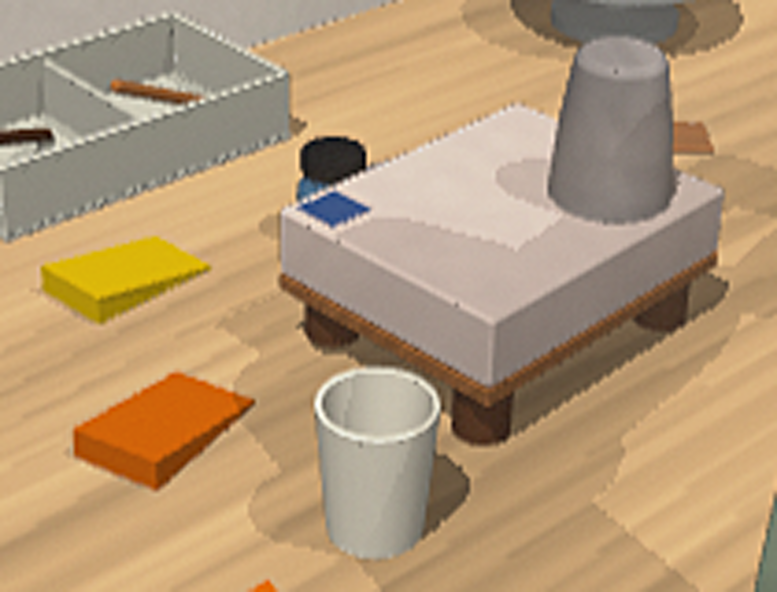

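```bash
sed -i 's/h\[...,0\]<13/h[...,0]<18/;s/h\[...,2\]>120/h[...,2]>60/' a.py; cat >> a.py <<'E'
L={"m":(.065,.09),"A":(.09,.115),"B":(.09,-.115),"C":(-.09,.115),"D":(-.09,-.115)}
obs=[(sc,"m",(311.2,225.9)),(sd,"m",(259.7,215.7)),(sc,"B",(238.5,193.)),(sc,"A",(312.8,237.6)),(sc,"C",(360.1,196.7)),
(sd,"A",(246.5,217.3)),(sd,"C",(303.2,247)),(sd,"D",(365.1,211.4)),(sd,"B",(310,188.4))]
def res(p): return np.concatenate([proj(s,[*at(p,L[k]),.1])[0]-o for s,k,o in obs])
r=least_squares(res,[.5,-.1,0]);st=r.x;print("stand",st,r.fun.reshape(-1,2).round(1).tolist())
print("foot",at(st,L["m"]),"wedge tip",at(w,(.05,0)),"back",at(w,(-.05,0)))
print("tip in stand", )
R=lambda q:np.array([[np.cos(st[2]),np.sin(st[2])],[-np.sin(st[2]),np.cos(st[2])]])@(np.array(q)-st[:2])
print(R(at(w,(.05,0))),R(w[:2]),w[2]-st[2])
for s,c in((sc,(382.6,237.4)),(sd,(270.8,298.8))): print("cup",onz(s,c,0))
print("cuprect",onz(sc,(389.8,212),.085),onz(sd,(270.8,269),.085))
# pot base, jar
print("pot",onz(sc,(293.6,178.8),.1),onz(sd,(333.4,211.4),.1),"jar",onz(sc,(249,262),0))
np.save("p0.npy",np.array([w,st]))
for s,n in((sc,"scene"),(sd,"side")):
    i=s["image"].copy()
    for P in(wpts(*w),spts(*st)):
        for q in proj(s,P): cv2.circle(i,tuple(int(v) for v in q.round()),1,(0,255,0),-1)
    r=(225,150,425,310) if n=="scene" else(170,160,380,320)
    cv2.imwrite(f"pics/{n}fit.png",cv2.resize(i[r[1]:r[3],r[0]:r[2]],None,fx=3.7,fy=3.7))
E
python3 a.py
```

```text
38 1155
4 824
[0.54290206 0.07419072 0.        ] [0.50005728 0.16945689 0.01      ] [0.54738375 0.08131501 0.        ] [0.51204651 0.17269736 0.01      ]
wedge [ 0.5231039   0.11990547 -1.23553199] 56.63511657714844
(array([ 0.52315208,  0.11989209, -1.23303458]), np.float64(28.724384307861328))
(array([ 0.52603684,  0.12047206, -1.22997535]), np.float64(18.18337059020996))
84 [302 220  19  13 137] [311.16058394 225.91240876]
mark [ 0.53192439 -0.01687163  0.1       ] sf
16 [252 212  17   9  79] [259.73417722 215.65822785]
mark [ 0.53536758 -0.01831456  0.1       ] sf
stand [ 0.47298262 -0.10986431  0.06316636] [[0.2, 0.3], [0.1, 0.8], [-2.2, -2.0], [0.5, 0.8], [1.6, -2.2], [-1.9, -1.1], [-0.6, 0.1], [1.4, -0.4], [-0.3, -1.2]]
foot [ 0.5321718  -0.01594071] wedge tip [0.53955484 0.0726893 ] back [0.50665296 0.16712164]
tip in stand
[0.07796303 0.17798721] [0.06452538 0.22614767] -1.2986983493453075
cup [0.36761101 0.06947913 0.        ]
cup [0.38459598 0.076976   0.        ]
cuprect [0.36473002 0.07207524 0.085     ] [0.37582688 0.08654279 0.085     ]
pot [ 0.44475805 -0.15316979  0.1       ] [ 0.43984208 -0.16728675  0.1       ] jar [ 0.64212653 -0.10414942  0.        ]
```

```bash
cat >> h.py <<'E'
from scipy.spatial.transform import Rotation as Ro
def quat(h,flip=False):
    d=np.array([np.cos(h),np.sin(h),0]);x=d if flip else -d;z=np.array([0,0,-1.]);y=np.cross(z,x)
    return Ro.from_matrix(np.c_[x,y,z]).as_quat()
def om(s,guess):
    h=cv2.cvtColor(s["image"],cv2.COLOR_BGR2HSV)
    m=((h[...,0]<18)&(h[...,1]>200)&(h[...,2]>60)).astype(np.uint8)
    l=cv2.connectedComponents(m)[1];e=hull(s,wpts(*guess));ks=l[e&(l>0)]
    return l==np.bincount(ks).argmax() if len(ks) else None
E
python3 - <<'E'
from rig import *
from h import *
h=-1.508
for f in(0,1):
    for p in((.522,.203,.03),(.53,.14,.03),(.532,-.016,.13)): print(f,inverse_kinematics(list(p),list(quat(h,f))))
print(get_joint_positions(),get_t())
E
```

```text
0 [ 3.50357176e-01  4.81504632e-01  1.84601800e+00 -4.44089210e-16
  8.14070017e-01  2.87560849e-01]
0 [ 2.37272124e-01  4.66956694e-01  1.87442027e+00 -4.44089210e-16
  8.00215692e-01  1.74475797e-01]
0 [-5.16745783e-02  3.27672054e-01  1.79595644e+00 -4.44089210e-16
  1.01796416e+00 -1.14470905e-01]
1 None
1 None
1 None
[-1.20096137e+00  3.19589488e-01  1.56449341e+00 -5.78846598e-06
  1.25740370e+00 -1.99928301e-02] 1.3
```

View pics/scenefit.png

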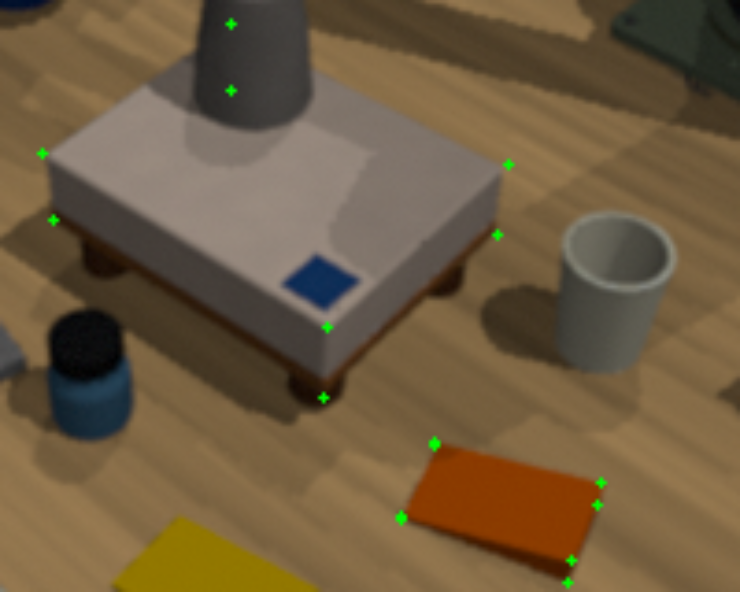

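View pics/sidefit.png

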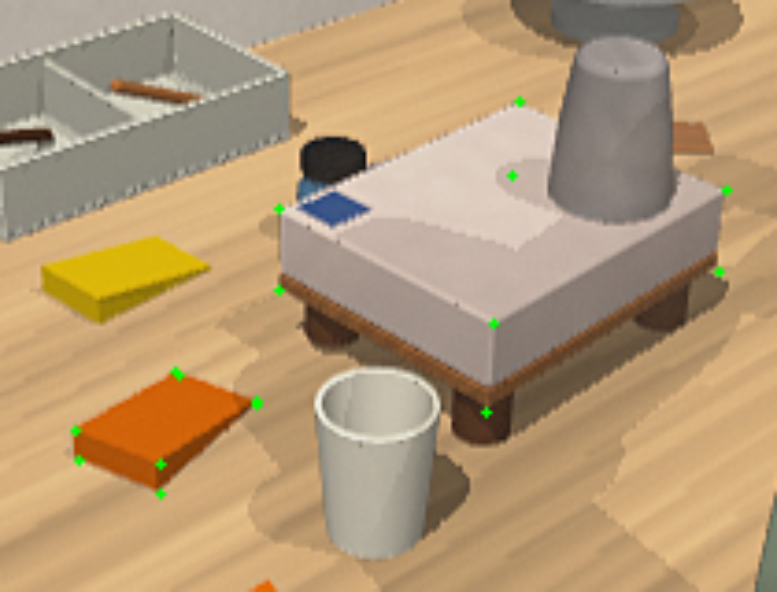

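The overlaid corners match both images to within 1–2 px. I'll raise the arm to clear the pot, then go behind the wedge with the fingers shut.

```bash
python3 - <<'E'
from rig import *
from h import *
q=list(quat(-1.508))
p=get_tcp_pos();move_l([p[0],p[1],.38],velocity=.3);print(get_t())
goto([.522,.205,.30],q);print(get_t())
grasp(20);print(get_t(),get_gripper_width())
move_l([.522,.205,.030],velocity=.2);print(get_t(),get_tcp_pos(),get_contact_force())
for n in("scene","side"): cv2.imwrite(f"pics/{n}1.png",snapshot(n)["image"])
E
```

```text
1.9833
4.8
5.5667 0.0004919963846378664
7.0667 [0.52273935 0.20526785 0.03094814] [ 0.90105118  0.64842642 -0.08900415]
```

View pics/scene1.png

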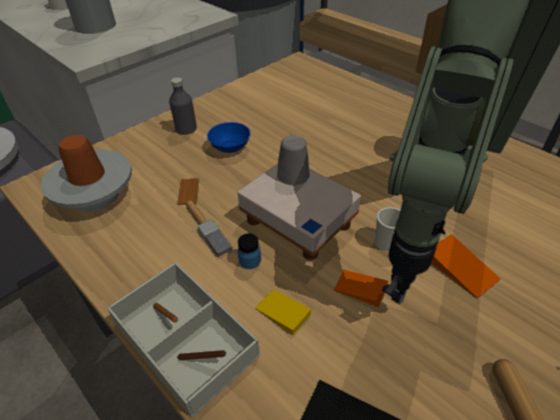

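View pics/side1.png

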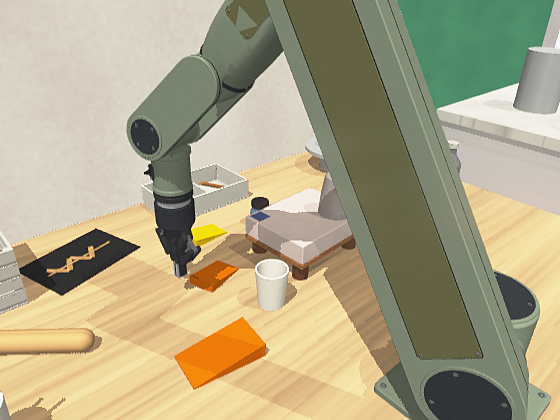

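The shut fingers stand just behind the wedge (scene about (395,293), side about (180,272)). Now the first, aligning push.

```bash
cat > look.py <<'E'
from rig import *
from h import *
def locate(w,tag,slop=1):
    S=[snapshot("scene"),snapshot("side")];m=[om(s,w) for s in S]
    r=[]
    for s,mm,n in zip(S,m,("scene","side")):
        i=s["image"].copy()
        if mm is not None:
            p,f=fit([s],[mm],wpts,w);print(n,p.round(4),round(f),mm.sum())
            r.append(p)
            for q in proj(s,wpts(*p)): cv2.circle(i,tuple(int(v) for v in q.round()),1,(0,255,0),-1)
        rr=(225,150,425,320) if n=="scene" else(150,160,380,320)
        cv2.imwrite(f"pics/{n}{tag}.png",cv2.resize(i[rr[1]:rr[3],rr[0]:rr[2]],None,fx=3.4,fy=3.4,interpolation=cv2.INTER_CUBIC))
    return r
E
python3 - <<'E'
from look import *
d=np.array([.063,-.998])
p=np.array([.522,.205])+d*.042
move_l([*p,.030],velocity=.05);print(get_t(),get_tcp_pos(),get_contact_force())
locate([.53,.10,-1.4],"2")
E
```

```text
8.1583 [0.524714   0.16325618 0.03001145] [-0.0198563   0.01553589 -0.03143282]
scene [ 0.5249  0.1194 -1.306 ] 214 930
side [ 0.5253  0.12   -1.2382] 18 825
```

```bash
python3 -c "
import cv2,numpy as np
a=cv2.imread('pics/scene2.png');b=cv2.imread('pics/side2.png');h=380
f=lambda i:cv2.resize(i,(400,int(i.shape[0]*400/i.shape[1])))
a,b=f(a),f(b);n=min(len(a),len(b));cv2.imwrite('pics/c2.png',np.hstack([a[:n],b[:n]]))"
```

```text
(no output)
```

View pics/scene2.png

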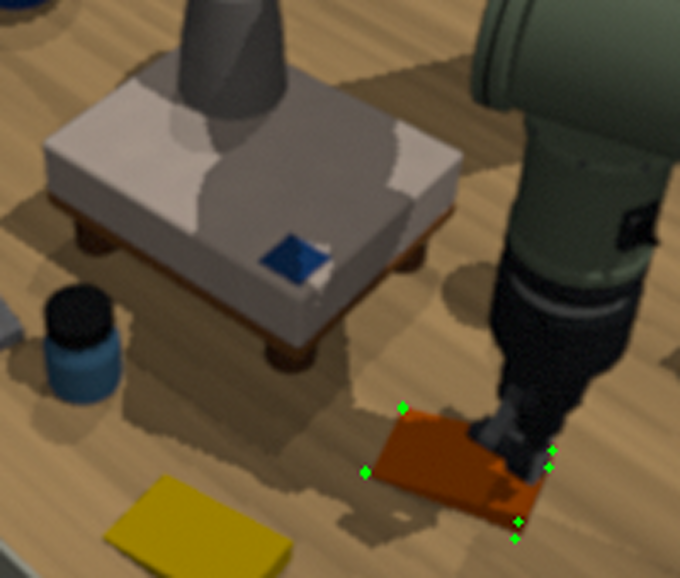

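View pics/side2.png

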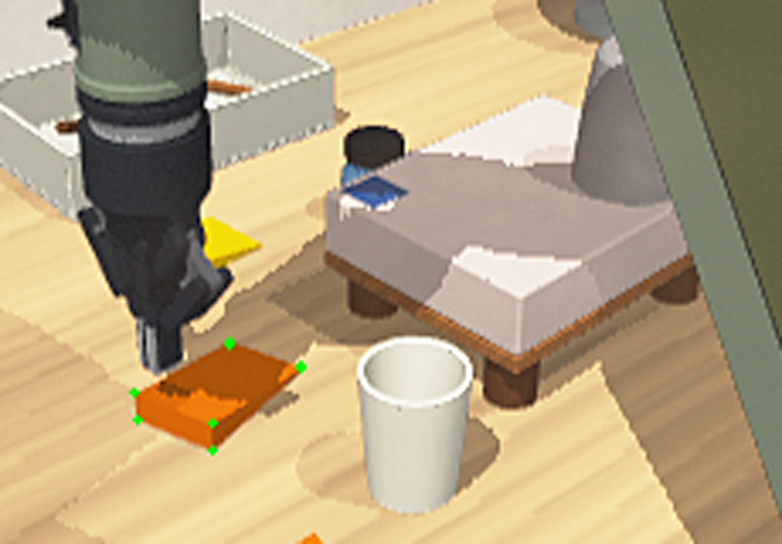

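```bash
python3 - <<'E'
from h import *
S=pickle.load(open("s0.pkl","rb"))
for n,r in(("scene",(225,150)),("side",(150,160))):
    for P in([.5247,.1633,.005],[.5247,.1633,.03],[.535,.1755,0],[.539,.152,.005],[.510,.152,.005]):
        q=proj(S[n],P)[0];print(n,P,((q-r)*3.4).round())
    print((proj(S[n],wpts(.523,.12,-1.2355))-r)*3.4)
E
python3 - <<'E'
import cv2
from rig import *
s=snapshot("wrist");cv2.imwrite("pics/w2.png",s["image"])
E
```

```text
scene [0.5247, 0.1633, 0.005] [513. 506.]
scene [0.5247, 0.1633, 0.03] [518. 482.]
scene [0.535, 0.1755, 0] [518. 533.]
scene [0.539, 0.152, 0.005] [484. 509.]
scene [0.51, 0.152, 0.005] [512. 481.]
[[366.54105365 476.31178794]
 [366.85657468 473.50849081]
 [399.24709089 407.8613574 ]
 [399.62059134 405.02321688]
 [520.19107925 534.02772706]
 [525.0570882  514.36946516]
 [547.61631196 460.82903278]
 [552.71156506 440.84121146]]
side [0.5247, 0.1633, 0.005] [164. 414.]
side [0.5247, 0.1633, 0.03] [162. 382.]
side [0.535, 0.1755, 0] [140. 420.]
side [0.539, 0.152, 0.005] [167. 396.]
side [0.51, 0.152, 0.005] [192. 418.]
[[229.48233573 343.84081201]
 [229.32284763 340.22558614]
 [302.6626181  370.14709185]
 [302.59568969 366.4791566 ]
 [137.77242815 421.03995931]
 [135.65985453 394.27019274]
 [214.45787055 451.47933421]
 [213.06052698 424.31039743]]
```

View pics/w2.png

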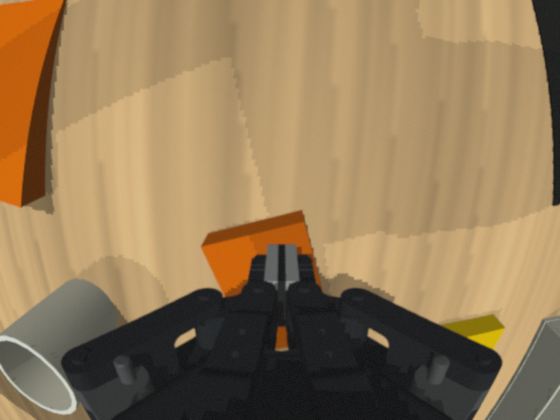

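```bash
python3 - <<'E'
from look import *
S=pickle.load(open("s0.pkl","rb"))
def tri(a,b):
    A=[];B=[]
    for n,p in(("scene",a),("side",b)):
        o,d=ray(S[n],p);d/=np.linalg.norm(d);Q=np.eye(3)-np.outer(d,d);A.append(Q);B.append(Q@o)
    return np.linalg.solve(sum(A),sum(B))
print(tri((380.9,291.8),(198.5,269.4)))
print(Ro.from_quat(get_tcp_rot()).as_matrix().round(3),get_tcp_pos(),get_gripper_width())
for n in("scene","side"):
    s=snapshot(n);i=s["image"]
    c=(382,285) if n=="scene" else (198,265)
    q=proj(s,[[.5247,.1633,z] for z in(.005,.03,.055)])
    for a in q: cv2.circle(i,tuple(int(v) for v in a.round()),0,(0,255,0),-1)
    cv2.imwrite(f"pics/{n}2z.png",cv2.resize(i[c[1]-30:c[1]+30,c[0]-40:c[0]+40],None,fx=9,fy=9,interpolation=cv2.INTER_NEAREST))
E
```

```text
[0.52260999 0.16633753 0.03703807]
[[-0.063  0.998  0.   ]
 [ 0.998  0.063  0.   ]
 [ 0.     0.    -1.   ]] [0.52461827 0.16337253 0.02998826] -3.287924191246413e-05
```

View pics/scene2z.png

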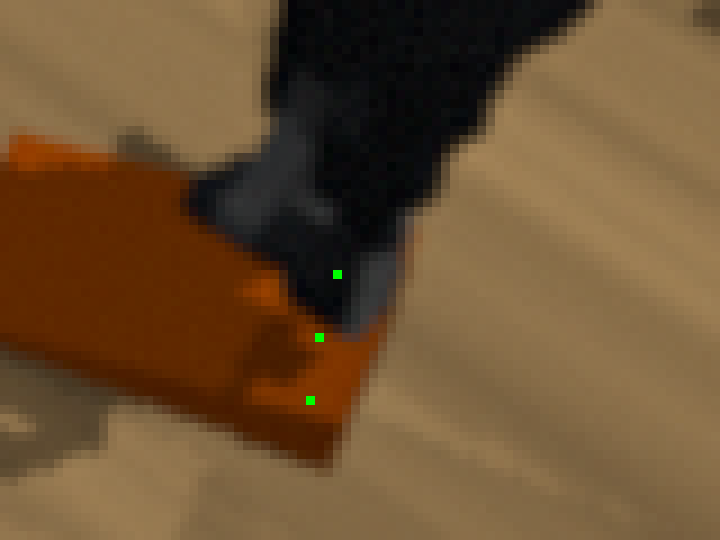

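View pics/side2z.png

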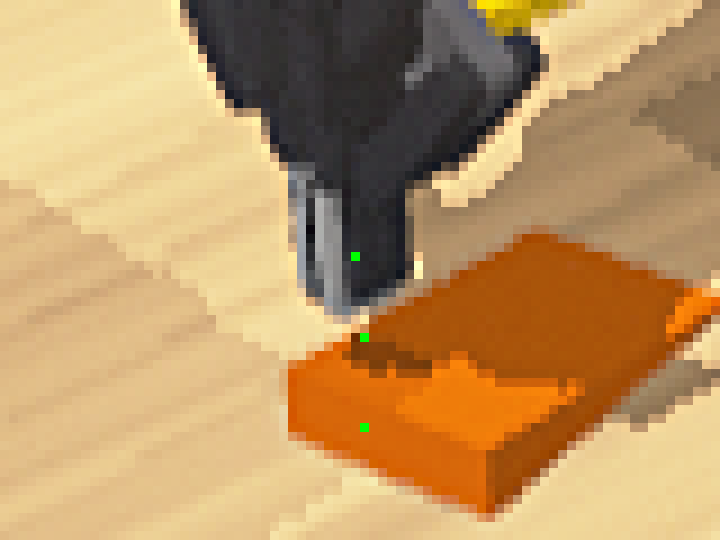

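The shut fingertips hover over the wedge: they triangulate to z≈0.035 while the TCP reads 0.030, so they aren't 25 mm ahead of it. The wedge hasn't moved. I'll back off and find the table by touch to measure the true tip height.

```bash
python3 - <<'E'
from look import *
move_l([.5225,.208,.030],velocity=.12);pause(.1)
b=np.array(get_contact_force());print(b)
z=.030
while z>-.006:
    z-=.002;move_l([.5225,.208,z],velocity=.03)
    f=np.array(get_contact_force())-b;print(round(z,3),f.round(2),get_tcp_pos()[2].round(4) if hasattr(get_tcp_pos()[2],'round') else get_tcp_pos()[2])
    if f[2]>2: break
print(get_t())
E
```

```text
[-0.07099285 -0.55881916  0.37733323]
0.028 [ 0.34  1.52 -1.22] 0.0278
0.026 [-0.36  1.3  -1.12] 0.0259
0.024 [ 0.27  0.54 -0.19] 0.0238
0.022 [-0.51  1.24 -0.58] 0.0218
0.02 [-0.4   0.5  -0.55] 0.0198
0.018 [ 0.83  0.98 -0.91] 0.0179
0.016 [ 0.41  0.72 -0.4 ] 0.0159
0.014 [-0.19  0.22 -0.52] 0.0139
0.012 [-0.27  0.67  0.67] 0.0118
0.01 [ 0.31  0.25 -0.85] 0.0098
0.008 [-0.43  0.49 -0.44] 0.0079
0.006 [-0.37  0.97 -0.59] 0.0058
0.004 [ 0.35  0.04 -1.23] 0.0039
0.002 [0.01 0.54 0.89] 0.0019
-0.0 [-0.03  1.02  0.45] -0.0002
-0.002 [-0.52  0.81  0.1 ] -0.0022
-0.004 [-0.57  0.9  -0.36] -0.0042
-0.006 [ 0.2   0.02 -0.21] -0.0061
13.5333
```

```bash
python3 - <<'E'
from look import *
I=[]
for n in("scene","side"):
    s=snapshot(n);i=s["image"]
    c=proj(s,[.5225,.208,.02])[0].astype(int)
    for a in proj(s,[[.5225,.208,z] for z in(0,-.006)]): cv2.circle(i,tuple(int(v) for v in a.round()),0,(0,255,0),-1)
    I.append(cv2.resize(i[c[1]-30:c[1]+30,c[0]-26:c[0]+27],None,fx=7,fy=7,interpolation=cv2.INTER_NEAREST))
cv2.imwrite("pics/d3.png",np.hstack(I))
E
```

```text
(no output)
```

View pics/d3.png

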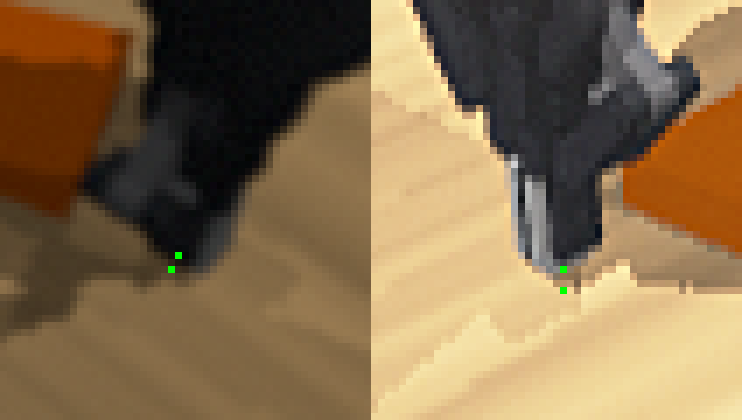

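The tip sits about 6 mm above the TCP, almost touching the table now. I'll use z≈0 and redo the aligning push.

```bash
python3 - <<'E'
from look import *
d=np.array([.063,-.998])
move_l([.5235,.208,-.001],velocity=.05)
p=np.array([.5235,.208])+d*.045
move_l([*p,-.001],velocity=.05);print(get_t(),get_tcp_pos(),get_contact_force())
locate([.53,.11,-1.4],"4")
E
```

```text
14.9333 [ 0.52636492  0.16323428 -0.00097982] [-0.02487885 -0.45879097 -0.83779068]
scene [ 0.5238  0.0924 -1.2784] 221 877
side [ 0.5235  0.0945 -1.1682] 46 760
```

View pics/scene4.png

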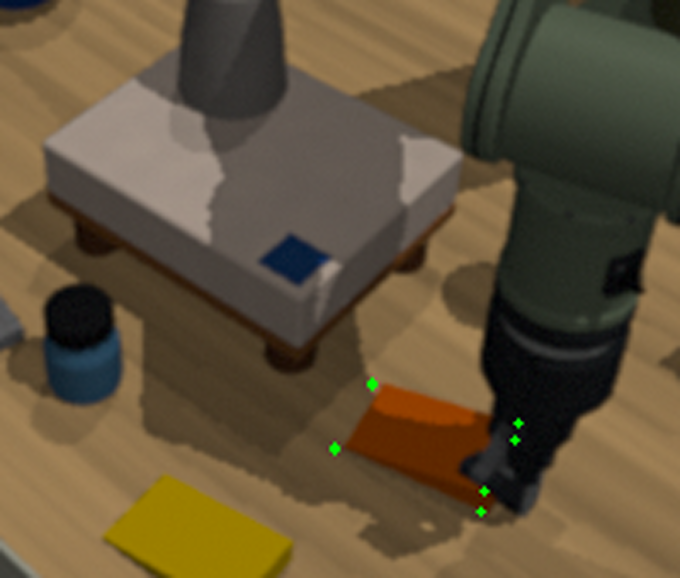

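View pics/side4.png

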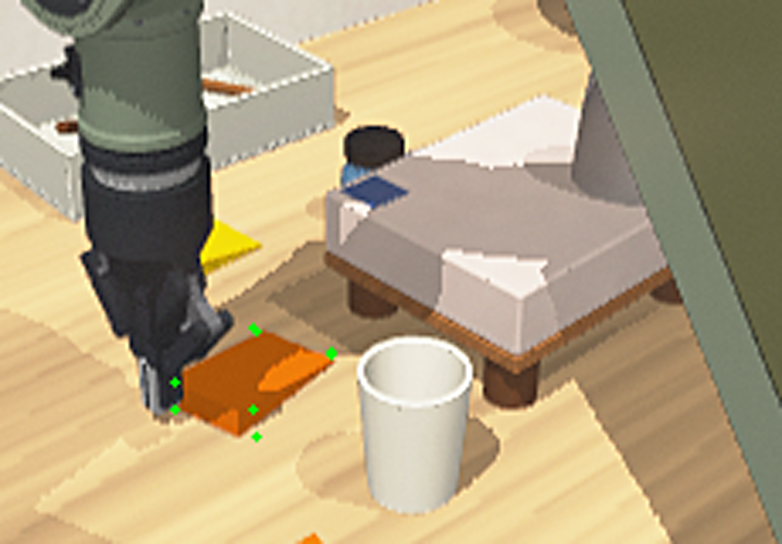

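```bash
cat >> h.py <<'E'
def fitw(shots,masks,p0):
    from scipy.optimize import minimize
    W=[]
    for s in shots:
        h=cv2.cvtColor(s["image"],cv2.COLOR_BGR2HSV);r=((h[...,1]<105)).astype(np.uint8)
        r=cv2.morphologyEx(r,cv2.MORPH_OPEN,np.ones((2,2)))
        W.append(1-cv2.dilate(r,np.ones((5,5))))
    M=[soft(m) for m in masks]
    def c(p): return sum((w*(soft(hull(s,wpts(*p)))-m)**2).sum() for s,m,w in zip(shots,M,W))
    best=None
    for da in(-.15,0,.15):
        q=np.array(p0)+[0,0,da];sim=np.vstack([q]+[q+d for d in np.diag([.01,.01,.1])])
        r=minimize(c,q,method="Nelder-Mead",options=dict(initial_simplex=sim,xatol=1e-4,fatol=.1))
        if best is None or r.fun<best.fun: best=r
    return best.x,best.fun
E
sed -i 's/fit(\[s\],\[mm\],wpts,w)/fitw([s],[mm],w)/' look.py
sed -i 's/^    return r$/    j=fitw(S,m,w) if all(x is not None for x in m) else None;print("joint",j);return j/' look.py
python3 - <<'E'
from look import *
w,f=locate([.528,.10,-1.25],"5");print(get_t(),at(w,(.05,0)),at(w,(-.05,0)),at(w,(-.05,.03)))
E
```

```text
scene [ 0.5191  0.0997 -1.3187] 11 884
side [ 0.5266  0.0947 -1.3147] 0 759
joint (array([ 0.51912823,  0.09967083, -1.30964645]), np.float64(16.353116989135742))
15.1333 [0.53203781 0.05136614] [0.50621865 0.14797552] [0.53520146 0.15572127]
```

View pics/scene5.png

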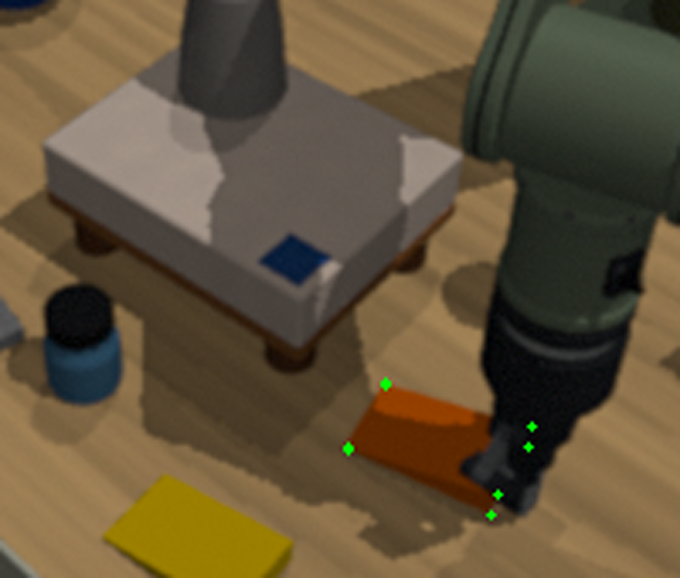

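View pics/side5.png

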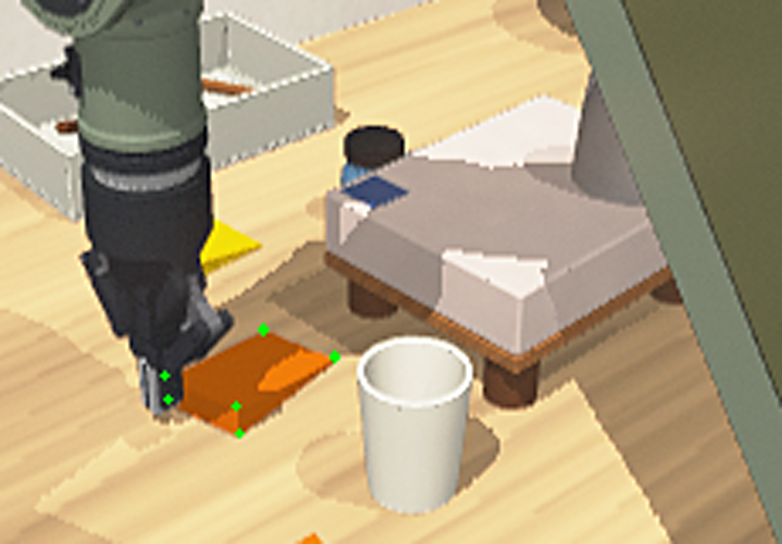

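Fit now: heading -1.31, tip at (0.532, 0.051). It needs about 0.15 rad more clockwise turn. Next I push on the +x end of the back face, along the wedge's own normal, with a larger lever.

```bash
cat > push.py <<'E'
from look import *
def setup(w,off,h,gap=.008):
    """place TCP behind the back face of wedge w at lateral offset off"""
    b=at(w,(-.05,off));d=np.array([np.cos(h),np.sin(h)])
    return b-d*(.011+gap),d
E
python3 - <<'E'
from push import *
w=np.array([.5191,.0997,-1.31]);h=-1.31
p,d=setup(w,.034,h);q=list(quat(h));print(p)
c=np.array(get_tcp_pos()[:2]);move_l([*(c+[0,.015]),0.],velocity=.1)
move_l([*p,-.001],q,velocity=.08)
e=p+d*(.008+.015)
move_l([*e,-.001],velocity=.05);print(get_t(),get_tcp_pos())
w,f=locate([.523,.087,-1.42],"6");print(at(w,(.05,0)),at(w,(-.05,0)))
E
```

```text
[0.53415864 0.17513366]
16.3917 [ 0.54011487  0.15262306 -0.00099548]
scene [ 0.5179  0.0873 -1.3603] 18 809
side [ 0.5251  0.0835 -1.3989] 0 783
joint (array([ 0.51839552,  0.08783553, -1.40060435]), np.float64(21.153087615966797))
[0.5268641  0.03855792] [0.50992695 0.13711315]
```

View pics/scene6.png

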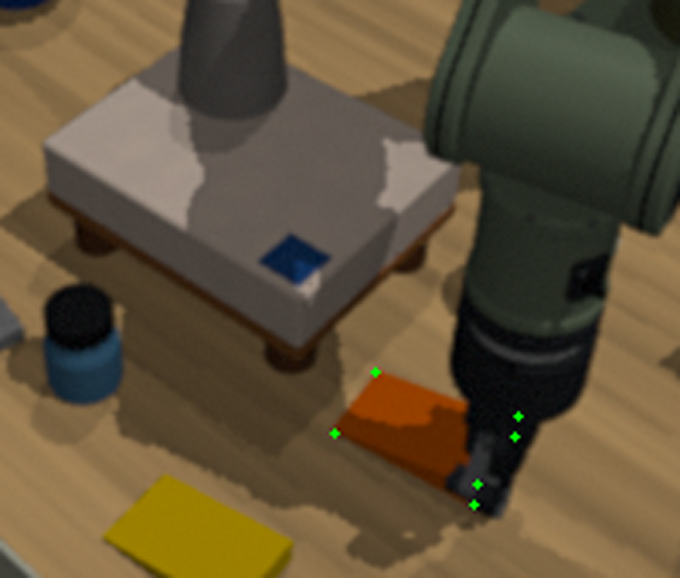

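View pics/side6.png

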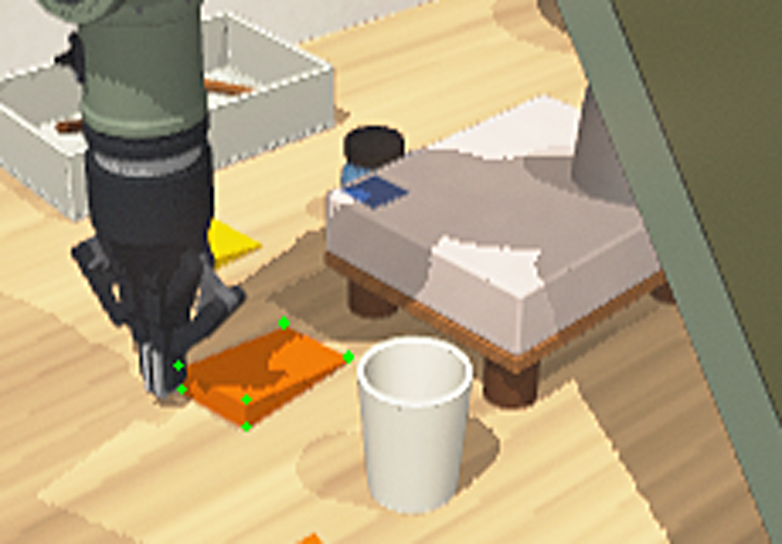

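Heading is -1.40 and the tip is about 54 mm from the foot centre, nearly in line. Now a flush, centred push for about 35 mm, then another look.

```bash
python3 - <<'E'
from push import *
w=np.array([.5205,.086,-1.40]);h=-1.45
p,_=setup(w,.004,h);q=list(quat(h));d=np.array([np.cos(-1.48),np.sin(-1.48)])
c=np.array(get_tcp_pos()[:2]);move_l([*(c+[0,.012]),0.],velocity=.1)
move_l([*p,-.001],q,velocity=.08);print(get_t(),p)
e=p+d*(.008+.035)
move_l([*e,-.001],velocity=.04);print(get_t(),get_tcp_pos(),get_contact_force())
w,f=locate([.523,.05,-1.45],"7");print(at(w,(.05,0)),at(w,(-.05,0)))
E
```

```text
17.2583 [0.51365389 0.1548139 ]
18.4833 [ 0.51756547  0.11211099 -0.00098021] [0.21464592 0.01193406 0.55534435]
scene [ 0.5186  0.0521 -1.4425] 10 823
side [ 0.5254  0.051  -1.4382] 0 608
joint (array([ 0.51869609,  0.05194675, -1.44865471]), np.float64(13.675460815429688))
[0.52478799 0.00231925] [0.51260418 0.10157424]
```

View pics/scene7.png

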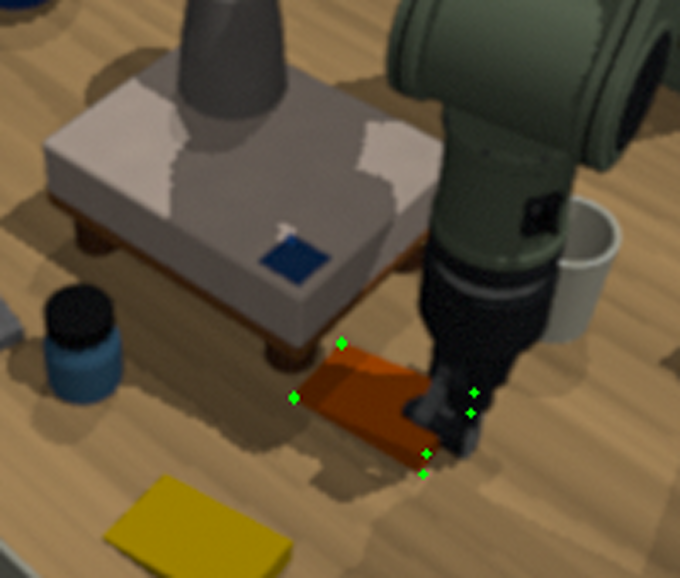

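View pics/side7.png

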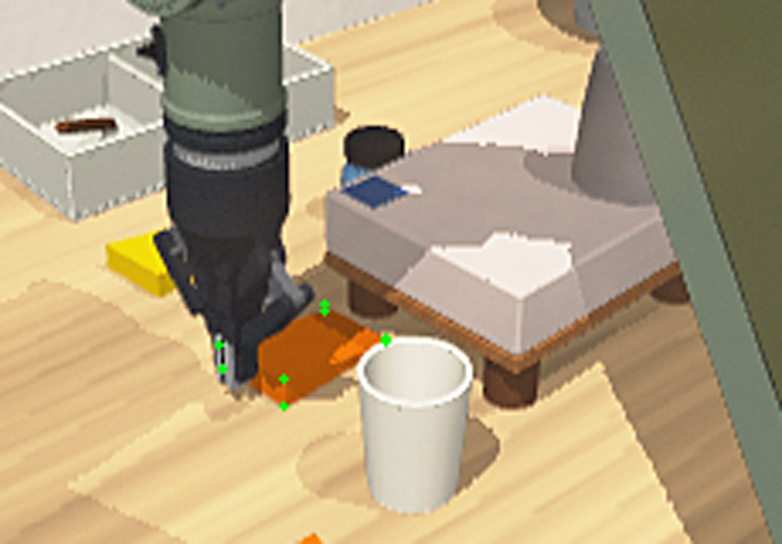

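The wedge tip is just short of the foot and aligned to within about 5 mm. Now a stepped push with force feedback until it is snug.

```bash
python3 - <<'E'
from push import *
c=np.array(get_tcp_pos());c=np.array([.5174,.1121]);d=np.array([np.cos(-1.44),np.sin(-1.44)])
def F(n=4):
    v=[]
    for _ in range(n): v.append(get_contact_force());pause(.02)
    return np.mean(v,0)
s=0
while s<.045:
    s+=.004 if s<.018 else .001
    move_l([*(c+d*s),-.001],velocity=.04)
    f=F();fp=-(f[:2]@d);
    if s>=.018: print(round(s,3),f.round(2),round(fp,2))
    if fp>5: break
print(get_t(),get_tcp_pos())
w=locate([.525,.025,-1.45],"8")
E
```

```text
0.02 [-0.    0.03  0.25] 0.03
0.021 [-0.38  0.46  0.27] 0.5
0.022 [0.18 0.49 0.16] 0.46
0.023 [-0.15  0.14  0.22] 0.16
0.024 [-0.31  0.36 -0.07] 0.4
0.025 [-0.24  0.75 -0.1 ] 0.78
0.026 [-0.17  0.51 -0.05] 0.53
0.027 [ 0.26 -0.1   0.04] -0.13
0.028 [ 0.22 -0.19 -0.02] -0.22
0.029 [ 0.16 -0.07 -0.27] -0.09
0.03 [-0.09  0.16  0.07] 0.17
0.031 [-0.94  2.36  0.1 ] 2.47
0.032 [-0.48  4.89 -0.1 ] 4.91
0.033 [-1.3   7.99 -0.02] 8.1
24.2833 [ 0.52160077  0.08056993 -0.00098775]
scene [ 0.5212  0.0233 -1.4677] 57 599
side [ 0.5061  0.0326 -1.0883] 11 487
joint (array([ 0.51478116,  0.035666  , -1.21073078]), np.float64(79.51899719238281))
```

View pics/scene8.png

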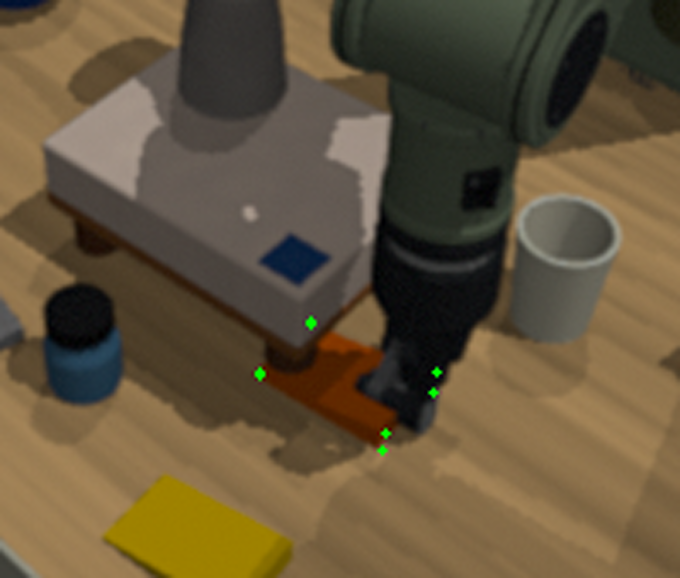

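View pics/side8.png

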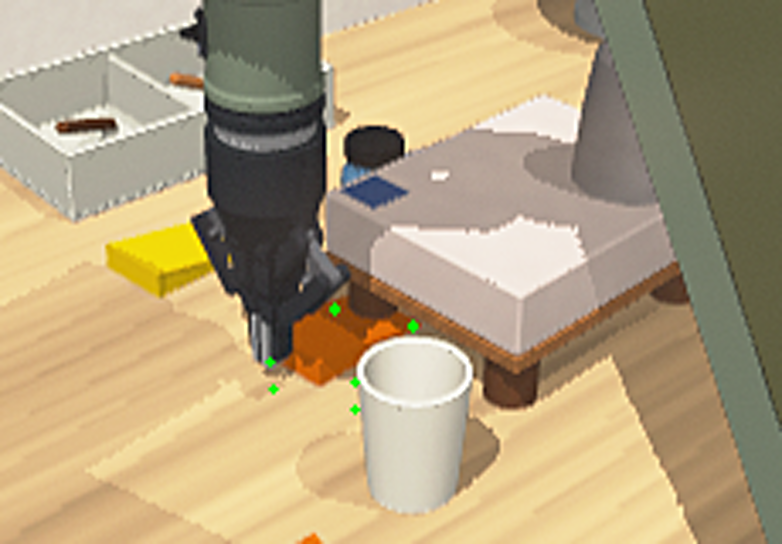

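The push force rose from 2.5 to 4.9 to 8.1 N over 3 mm, so it's snug at the expected depth, and the slab is still at the same pixels. Now retract and press on the blue mark.

```bash
python3 - <<'E'
from push import *
def F(n=4):
    v=[]
    for _ in range(n): v.append(get_contact_force());pause(.02)
    return np.mean(v,0)
c=np.array(get_tcp_pos())
move_l([c[0]-.003,c[1]+.035,0.],velocity=.12)
move_l([c[0]-.003,c[1]+.035,.15],velocity=.25)
m=[.5337,-.0175]
move_l([*m,.15],velocity=.2)
move_l([*m,.106],velocity=.1)
b=F(6);print(get_t(),b.round(2))
locate([.5225,.023,-1.46],"9")
z=.103
while z>.08:
    z-=.002 if z>.099 else .001
    move_l([*m,z],velocity=.04);f=F(3)-b;print(round(z,3),f.round(2))
    if f[2]>9: break
if z>.08: pause(.5);print("hold",(F(5)-b).round(2),get_tcp_pos())
for n in("scene","side"):
    s=snapshot(n)["image"];cv2.imwrite(f"pics/{n}10.png",s)
print(get_t())
E
```

```text
27.0917 [ 0.   -0.11  0.21]
scene [ 0.5228  0.019  -1.4798] 55 847
side [ 0.5183  0.0334 -1.2907] 16 613
joint (array([ 0.52176777,  0.02132438, -1.47376054]), np.float64(104.66653442382812))
0.101 [ 0.03  0.36 -0.67]
0.099 [-0.63 -0.1   0.04]
0.098 [-0.33  0.19 -0.55]
0.097 [-0.05  0.05 -0.37]
0.096 [-0.45  0.17  0.02]
0.095 [-0.09  0.53 -0.59]
0.094 [ 0.39  0.67 -0.21]
0.093 [-0.14 -0.16 -0.39]
0.092 [-0.18  0.1  -0.51]
0.091 [-0.22  0.15 -0.03]
0.09 [ 0.03 -0.2  -0.32]
0.089 [-0.53  0.25 -0.37]
0.088 [-0.43 -0.03  1.31]
0.087 [-2.22  0.09  7.97]
0.086 [-3.65  0.62 13.45]
hold [-3.69  0.18 13.66] [ 0.53400514 -0.0174822   0.08804092]
32.4
```

View pics/scene9.png

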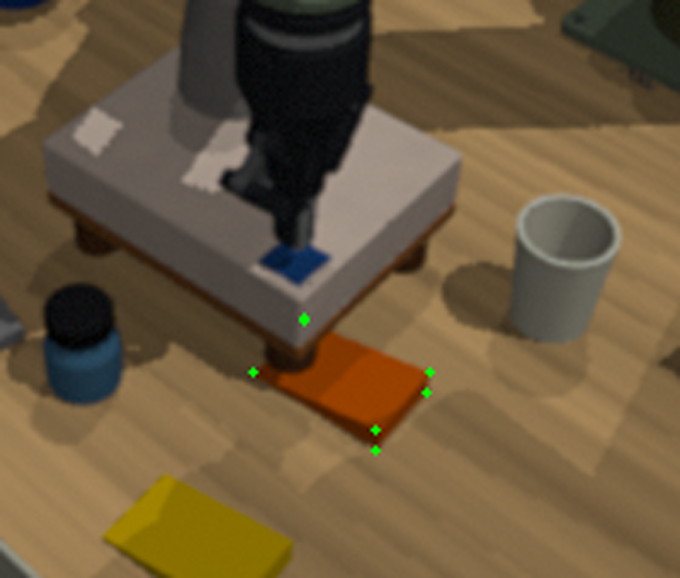

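View pics/side9.png

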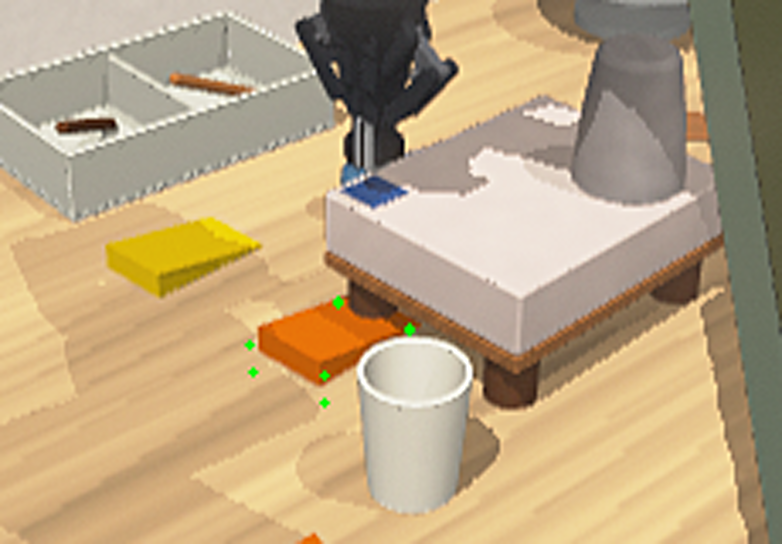

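View pics/scene10.png

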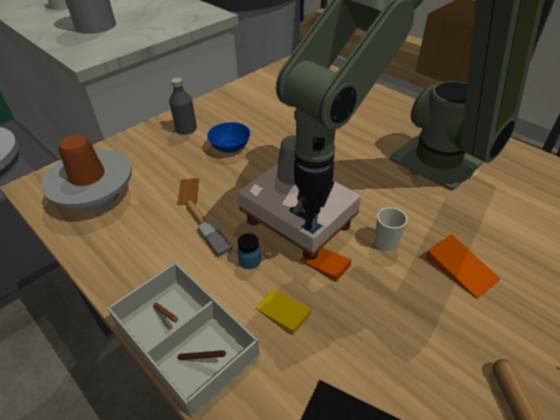

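The press met firm resistance: about 8 N, then 13.5 N over 2 mm of commanded travel, held at 13.7 N with the TCP almost still. A rocking slab would have given way at 3 N. Lift off and check.

```bash
python3 - <<'E'
from push import *
move_l([.5337,-.0175,.14],velocity=.1)
move_l([.5337,.12,.30],velocity=.3)
print(get_t(),get_contact_force())
o=pickle.load(open("s0.pkl","rb"))
for n in("scene","side"):
    s=snapshot(n);i=s["image"]
    rr=(225,130,425,300) if n=="scene" else(170,160,380,320)
    h=cv2.cvtColor(i,cv2.COLOR_BGR2HSV);h0=cv2.cvtColor(o[n]["image"],cv2.COLOR_BGR2HSV)
    c=(311,226) if n=="scene" else (260,216)
    for H in(h0,h):
        m=((abs(H[...,0].astype(int)-110)<15)&(H[...,1]>120)).astype(np.uint8)
        N,l,st,ce=cv2.connectedComponentsWithStats(m);k=l[c[1],c[0]];print(n,st[k],ce[k].round(2))
    cv2.imwrite(f"pics/{n}11.png",cv2.resize(i[rr[1]:rr[3],rr[0]:rr[2]],None,fx=3.4,fy=3.4,interpolation=cv2.INTER_CUBIC))
E
```

```text
33.9417 [-0.17464475 -0.79524341 -0.0611509 ]
scene [302 220  19  13 137] [311.16 225.91]
scene [302 220  19  13 136] [311.12 225.89]
side [252 212  17   9  79] [259.73 215.66]
side [     0      0    560    420 235084] [279.5  209.51]
```

View pics/scene11.png

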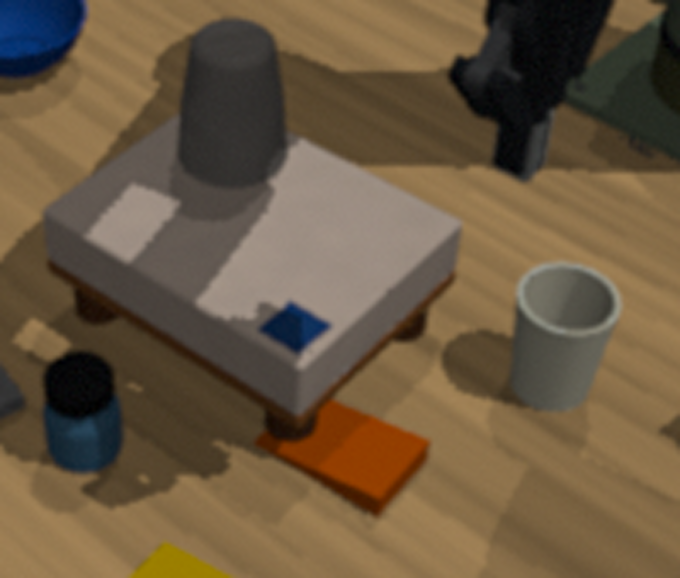

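View pics/side11.png

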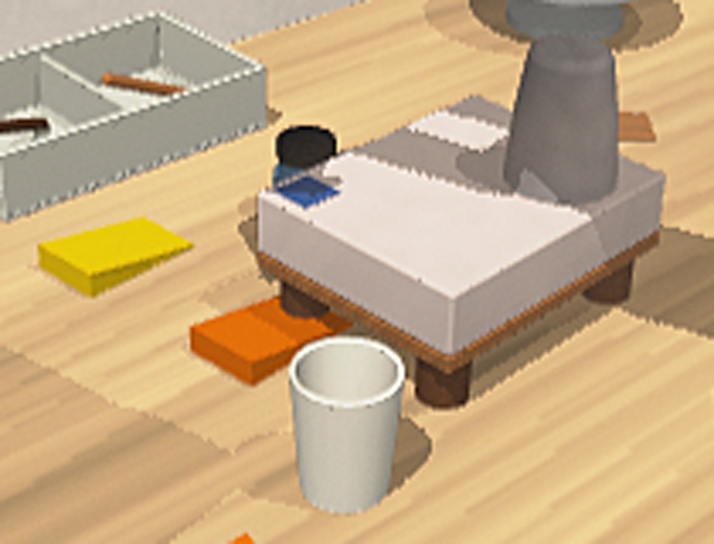

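```bash
python3 -c "
from rig import *
sign_off();print(get_t())"
```

```text
the job is handed in; nothing more can be done
the job is handed in; nothing more can be done
```

The slab is wedged and level. With shut fingertips I turned the small orange wedge into line and pushed it, thin end first, under the short foot. I then pressed on the blue mark, moved the arm clear and handed the job in at about 34 s.

**Snugness:** the push rose from 2.5 to 4.9 to 8.1 N over the last 3 mm, so it ended right at the top of the snug range. By the finger position, the wedge's tip is about 13 mm past the foot's centre, against the 10 mm given. The foot sits about 6 mm off the wedge's mid-line, inside its width.

**Press:** I held about 13.7 N, a bit over the 10 N asked. The slab stayed firm, where it would have tipped at about 3 N before.

**Slab and surroundings:** in the scene camera the blue mark is within 0.05 px of where it started. The pot, cup, jar and yellow wedge look undisturbed.

**What disagreed:**
- **Fingertip height:** the shut fingertips reach about 6–12 mm short of the TCP, not 25 mm ahead of it as stated. My first push therefore passed over the wedge without moving it, and I corrected the height from the pictures.
- **Wedge position by camera:** my picture fits were poor once the slab and cup partly hid the wedge, and the side fit disagreed with the scene fit. The final position rests on the push force, the finger position and the last pictures.
- **Mark in the side view:** my last automatic check of the mark failed there, so I only checked it by eye.

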